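# Open the safety cap of the sanitiser tablet tub

### The job

Open the sanitiser tablet tub, the one with the red push-and-turn safety cap in the two-bay steel rack: push the cap down against its spring, twist it counter-clockwise (seen from above) while it is down until it comes free, and lift it off. Finish still holding the cap in the gripper, level and still, a few centimetres clear above the open mouth so the tub can be closed again straight away; the tub stays standing in its bay and the other things on the counter stay where they are.

Things in the scene. Friction and masses are not known exactly. Their poses are not given: they have to be found in the camera images.
- cap: Red round push-and-turn cap, ribbed side, white raised arrows on top: 60 mm outside diameter (61 over the ribs), 34 mm tall, 60 g. Origin: centre of its lower edge; z up along its axis. At the start it is locked on the tub's neck, its origin 134 mm above the tub's origin and its x axis along the tub's x axis (5 to 8 degrees of play either way).
- cap_top (a point): Centre of the cap's flat top, 34 mm above the cap's origin. All of the 34 mm side can be gripped; close to the side (30 mm from the axis) the tub's shoulder lies 11 mm below the locked cap's lower edge.
- liner (a joint): Sprung disc inside the cap, resting on the neck's rim: how far the cap is pressed, m. 0 locked and not pressed, 0.0065 fully pressed, -0.002 when the cap is off. It pushes the cap up with 4 N at 0 and 1.8 N more per mm (16 N at 6.5 mm, then a solid stop). Teeth inside block any turning until the cap is 4 to 5 mm down; keep it down through the first 40 degrees of the turn.
- cap_edge (a point): Point on the rim of the cap's top, 30 mm from its axis along the cap's x axis: shows how far it is turned. Kept down, the cap turns counter-clockwise seen from above (positive about z) and is free between 40 and 80 degrees from the locked position (solid stop at about 84). Clockwise it is always blocked.
- tub: White square plastic tub with a red band and the red cap, 92 x 92 mm, 156 mm tall to the rim of its mouth (without cap), 0.4 to 0.9 kg, standing loose in one bay of the rack with 2.5 mm of play on each side; the bay keeps it from turning. Origin: centre of its underside; z up. Square body up to 112 mm, shoulder sloping in to 44 mm diameter at 127 mm, neck 40 mm in diameter above it.
- tub_mouth (a point): Centre of the rim of the tub's mouth, 156 mm above the tub's origin, inside the cap at the start (22 mm above its lower edge). The cap's inner lugs rise through gaps in the neck's lugs: once turned, lift it straight up without turning for the first 25 mm. Pulled while locked, it takes the tub along.
- rack: Stainless two-bay rack fixed to the counter, 125 x 290 mm, base plate 6 mm thick, bay walls up to 51 mm; bay centres 80 mm either side of its middle along its y axis. Origin: centre of its underside on the counter. The tub may stand in either bay.
- detergent_tub: Bystander: tub of the same form in the other bay, blue band and plain blue cap, 168 mm tall. Origin: centre of its underside.
- bowl: Bystander: steel bowl, 150 mm across the rim, 65 mm tall, standing on the counter beside either end of the rack. Origin: centre of its underside.
- spray_can: Bystander: white and blue aerosol can, 65 mm in diameter, 186 mm tall, standing beside the rack's end away from the bowl. Origin: centre of its underside.
- pastry_brush: Bystander: blue pastry brush, 220 mm long, 50 mm wide, 12 mm thick, lying on the robot's side of the rack. Origin: on its underside, at counter height, near its middle.
Mind the look-alikes: they are no part of the job. Of the things that look like the cap, the smallest one is meant.

How it is judged:
On the way, in this order (a step that is already met when the one before it is completed fails the run):
1. the cap is pressed down on its neck against the spring (z of cap in the frame of tub below 0.1305 m and horizontal distance between cap and tub below 0.01 m), for 0.1 s.
2. the cap, still on the neck, is turned counter-clockwise out of its lock (y of cap_edge in the frame of tub above 0.017 m and z of cap in the frame of tub below 0.14 m), for 0.1 s.
At the end, for the whole second after the job is handed in: Gripper holds the cap (over 2 N), still, level within 0.3 rad, lower edge 20 to 150 mm above the mouth's rim, within 40 mm of its centre, not touching the tub. Tub upright, fully down in its bay (3 mm, 0.06 rad). Detergent tub within 20 mm, bowl, can, brush within 30 mm of their starts, upright (z of cap in the frame of tub_mouth between 0.02 and 0.15 m and horizontal distance between cap and tub_mouth below 0.04 m and angle between cap's own z axis and vertical below 0.3 rad and linear speed of each of cap, tub below 0.03 m/s and contact force between the fingers and cap above 2 N and contact force between cap and tub below 0.2 N and z of tub in the frame of rack below 0.009 m and angle between tub's own z axis and vertical below 0.06 rad and distance of detergent_tub from where it was at the start of the episode below 0.02 m and angle between each of detergent_tub, spray_can's own z axis and vertical below 0.1 rad and distance of each of bowl, spray_can, pastry_brush from where it was at the start of the episode below 0.03 m); the arm keeps its last pose, push and grip.
It fails at once if the tub is pulled up out of its bay or tipped (z of tub in the frame of rack above 0.021 m or angle between tub's own z axis and vertical above 0.2 rad).
It fails at once if a bystander is shoved or knocked over (distance of detergent_tub from where it was at the start of the episode above 0.03 m or distance of any of bowl, spray_can, pastry_brush from where it was at the start of the episode above 0.05 m or angle between spray_can's own z axis and vertical above 0.5 rad).
It also fails if it takes over 38 s, if anything falls off the work surface, if the arm or the gripper's body presses on something with over 40 N, if the wrist force passes 120 N, or if a joint passes its speed limit or range.

### The arm

A 6-joint arm with a two-finger parallel gripper is mounted at the origin on the work surface. World frame = base frame: x ahead of the robot, y to its left, z up, the work surface at z = 0. Lengths are in m, angles in rad, forces in N, time in s.
With the tool pointing down it reaches from about 0.4 to 0.825 m from the base axis. Payload 7 kg.
Tool frame: the origin (TCP) lies on the centre line of the jaws, within the pads' length; the fingertips stand 25 mm ahead of it and the grasp point (between the pads) lies 6 mm ahead of it; z points along the fingers, y is the line along which they close (so a half turn about z gives the same grasp; the last joint's range is limited). The gripper opens to 85 mm and grips with 20 to 120 N. Pads are 22 mm wide; open, the fingers measure 114 mm over their backs; the gripper's body (76 mm by 85 mm) begins 54 mm behind the grasp point. The pads swing forward as they close: fully open they stand 13 mm farther back than shut.
Start: joints at [1.461, 0.359, 0.012, 0, -1.224, -0.288], TCP at [0.261, 0.622, 0.256] pointing down, gripper open.
Joint ranges: [-3.07, 3.07], [-1.43, 2.12], [-1.02, 1.25], [-3.03, 1.67], [-3.05, -0], [-3.03, 3.03]. Speed limits (rad/s): [2.39, 2.39, 3.01, 3.14, 3.14, 3.14].

### API

Orientations are given as a rotation vector (axis times angle).
In Python, from bench import arm gives the robot as it stands.
- The arm moves only by the tool play_rows, never from a script. Its argument "targets" is text: rows parted by semicolons, each of 5 numbers parted by spaces: the shift along the tool's x, y, z in m, then the turn about the tool's z in rad, then the finger opening in m, from 0 to 0.0854. A call has 1 to 5 rows; each row is the pose to reach, as a shift and turn from the pose commanded when the call began, along the tool's axes at that moment; what a row does not reach only later rows make up. A row lasts 1/8 s, in which the tool goes at most 62.5 mm and 10.7 degrees, less where a joint would pass 70% of its speed; a pose out of reach is approached as far as the arm can. A call with a gripper value outside its range is refused whole. The fingers move at their own pace and stop on an object; "squeeze" is the grip in N (left out, the last holds). Time passes only in rows, so rows that repeat a pose let the fingers close. It gives the time, the measured TCP pose, the force, the opening and the grip force at its end, in the units of the state.
- arm.sense(): the state, without advancing time (a new reading comes with each control period).
- arm.grab_frame(name): name is "side" or "top"; returns a dict with "color" (420x560x3 uint8, blue, green, red), "fovy" (degrees; the focal length in pixels is half the picture's height over the tangent of half this angle, whatever the lens; pixels are square), "cx", "cy" (the principal point, pixels), "R" (3x3) and "t" (3): a world point X has camera coordinates R X + t. Camera axes: x right, y down, z forward; pixel columns grow to the right and rows downward; lengths in m; the calibration is good to about 2 mm. A picture is of the moment at which its call begins. There is no depth.
- arm.sign_off(): hands the job in; it is judged then, once.
The state is a dict: "time_s": time; "joints": joint angles; "joint_velocities": joint speeds; "effort": joint torques, N m; "tool_pos": TCP position; "tcp_rot": TCP orientation; "contact_force": force on the tool from outside, world axes, zero at the start; "ft_torque": the same for the moment, N m; "grip_width": finger opening in m; "grip_force": force on a finger pad.
Only numpy, scipy, OpenCV 4.12 (cv2) and the standard library are available. Lean on these libraries where they do the work, as an engineer would, in place of code of your own. Each camera call takes 0.05 s, during which the arm holds its last target. There are 200 camera calls.

## Working session

There is one attempt and no reset: what is moved stays moved. The work goes in short steps, Python scripts to look and compute and a tool call to move; the robot and the scene stay as the last step left them, time stands still between calls to the robot, and variables do not carry over. Pictures are saved under pics/ and viewed, at most 10 in all, crops included, and the job is handed in when it is done.

Besides the shell and the picture viewer there is one more tool, called by a JSON object that holds its "fn" and its "kwargs", one argument or row to a line. play_rows: Moves the arm, as the interface text tells. Its arguments: {"type":"object","properties":{"targets":{"type":"string"},"squeeze":{"type":"number"}},"required":["targets"]}

```bash
mkdir -p pics; ls; python3 - <<'E'
from bench import arm
import cv2,numpy as np,pickle
d={}
for n in("side","top"):
    f=arm.grab_frame(n);d[n]=f;cv2.imwrite(f"pics/{n}0.png",f["color"])
    print(n,f["fovy"],f["cx"],f["cy"],np.round(f["R"],3).tolist(),np.round(f["t"],3))
pickle.dump(d,open("f0.pkl","wb"))
s=arm.sense();print(s["tool_pos"],s["tcp_rot"],s["grip_width"],s["contact_force"],s["time_s"])
E
```

```text
pics
side 56.348432546762496 272.4417615000715 209.12513263757302 [[0.942, -0.335, -0.011], [-0.243, -0.66, -0.711], [0.231, 0.672, -0.703]] [-0.518  0.226  0.79 ]
top 51.013602511712065 284.1573075280118 210.7566571882106 [[0.027, -0.999, 0.018], [-0.996, -0.028, -0.081], [0.081, -0.015, -0.997]] [-0.007  0.603  1.22 ]
[0.26136569 0.62192605 0.25549198] [ 3.07822048e+00 -6.20606933e-01 -2.37923920e-04] 0.0857160214073666 [0.2254767  0.50672695 0.50894474] 0.1
```

View pics/side0.png

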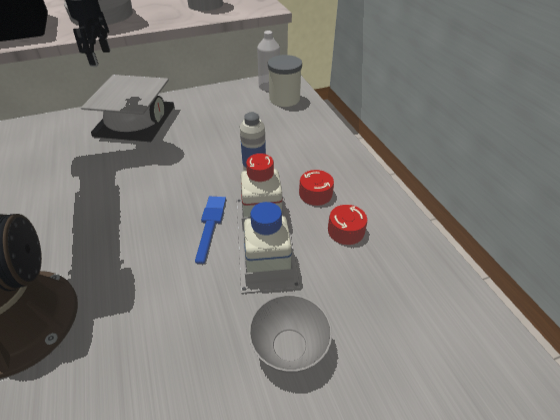

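View pics/top0.png

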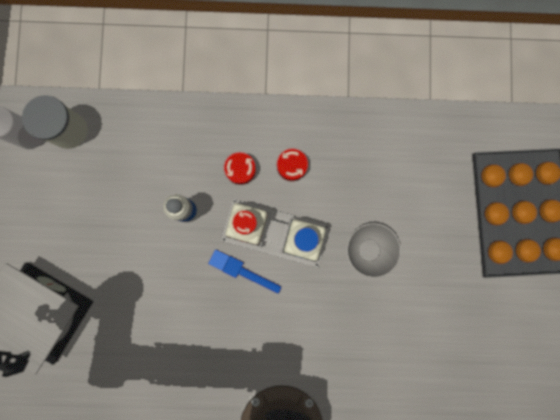

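Three candidates look like the cap: the red one on the square tub (top view 245,222; side view 260,166), and two loose on the counter (top view 240,168 and 293,165; side view 317,187 and 348,224). The one on the tub looks smallest and sits in the rack beside the blue-capped tub, so it fits. I'll measure it and confirm with a crop.

```bash
cat > h.py <<'E'
import cv2,numpy as np
from scipy.optimize import least_squares
def proj(f,X):
    X=np.atleast_2d(X);c=X@np.array(f["R"]).T+f["t"];F=210/np.tan(np.radians(f["fovy"])/2)
    return np.c_[F*c[:,0]/c[:,2]+f["cx"],F*c[:,1]/c[:,2]+f["cy"]]
def blob(f,col,near):
    h=cv2.cvtColor(f["color"],cv2.COLOR_BGR2HSV)
    H,S,V=h[...,0].astype(int),h[...,1],h[...,2]
    m=((H<8)|(H>172)) if col=="red" else ((H>100)&(H<128))
    m=(m&(S>130)&(V>50)).astype(np.uint8)
    m=cv2.morphologyEx(m,cv2.MORPH_CLOSE,np.ones((9,9),np.uint8))
    n,l,st,_=cv2.connectedComponentsWithStats(m)
    i=l[near[1]-4:near[1]+5,near[0]-4:near[0]+5].max()
    x,y,w,hh,a=st[i];return np.array([x-.5,y-.5,x+w-.5,y+hh-.5]),a
a=np.linspace(0,2*np.pi,72)
def box(f,p,r,h):
    P=np.concatenate([np.c_[p[0]+r*np.cos(a),p[1]+r*np.sin(a),0*a+z] for z in(p[2]-h,p[2])])
    q=proj(f,P);return np.r_[q.min(0),q.max(0)]
def fit(fs,bs,r,h,p0,rfree=False):
    # fit top centre (x,y,z) and radius to bounding boxes in all views
    fun=lambda p:np.concatenate([box(f,p[:3],p[3],h)-b for f,b in zip(fs,bs)])
    s=least_squares(fun,[*p0,r],loss="soft_l1");return s.x,s.fun
E
python3 - <<'E'
import pickle;from h import *
d=pickle.load(open("f0.pkl","rb"));T,S=d["top"],d["side"]
for n,col,pt,ps,h,z in(("cap","red",(245,222),(260,172),.034,.174),("redA","red",(240,168),(317,187),.034,.03),("redB","red",(293,165),(348,228),.034,.03),("blue","blue",(307,239),(266,218),.034,.174)):
    bt,at=blob(T,col,pt);bs,as_=blob(S,col,ps)
    p,r=fit([T,S],[bt,bs],.03,h,[.5,0,z]);print(n,bt,at,bs,as_,p.round(4),r.round(1))
c=T["color"][130:280,160:350];c2=S["color"][140:260,220:372]
cv2.imwrite("pics/crop.png",np.hstack([cv2.resize(c,(494,390)),cv2.resize(c2,(306,390)) if 0 else cv2.resize(c2[:, :119],(306,309)).repeat(1,0)[:390] if 0 else cv2.copyMakeBorder(cv2.resize(c2,(300,237)),0,153,0,0,cv2.BORDER_CONSTANT)]))
E
```

```text
cap [232.5 210.5 256.5 233.5] 438 [245.5 152.5 272.5 180.5] 624 [0.5597 0.1098 0.1763 0.0289] [-0.1  0.  -0.1  0.8  0.7 -0.   0.  -0. ]
redA [223.5 152.5 255.5 183.5] 785 [299.5 169.5 333.5 204.5] 1005 [0.7214 0.1387 0.0417 0.0437] [ 0.2 -0.9 -0.1  0.7 -0.2  1.7  0.  -1.6]
redB [276.5 148.5 307.5 180.5] 776 [327.5 204.5 366.5 243.5] 1234 [ 0.7349 -0.0089  0.0428  0.0442] [-0.2 -0.2  0.2  0.6  0.   1.1  0.2 -1.1]
blue [294.5 227.5 317.5 250.5] 405 [250.5 201.5 280.5 225.5] 566 [ 0.5221 -0.0442  0.186   0.0275] [-0.1  0.3 -0.  -0.2  0.7 -4.4 -0.5  4. ]
```

View pics/crop.png

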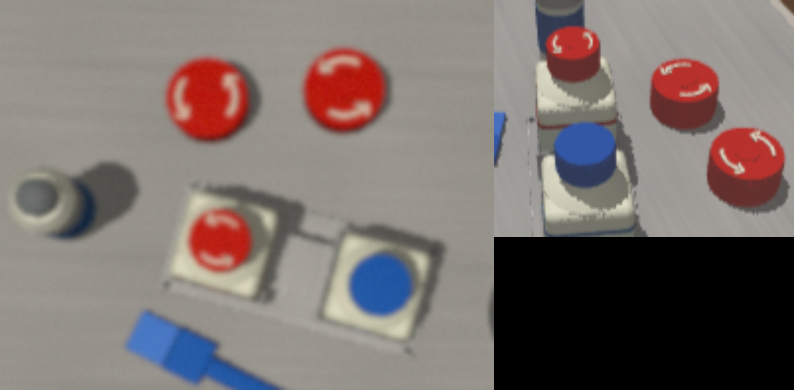

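The crop shows three red caps. The one on the white tub (top view 245,222) fits at radius 29 mm with its top at z≈0.176, against 30 mm and 0.174 expected. The loose ones measure 44 mm radius and sit on the counter. So the tub's cap is the target, at (0.560, 0.110).

{"fn": "play_rows", "kwargs": {
  "targets": "0.47 0.355 0 0 0.085;0.47 0.355 0 0 0.085;0.47 0.355 0 0 0.085;0.47 0.355 0 0 0.085;0.47 0.355 0 0 0.085",
  "squeeze": 90
}}

```text
time_s: 0.72
tool_pos: [0.4189, 0.3501, 0.2562]
tcp_rot: [3.08, -0.62, -0.0]
contact_force: [1.5, -0.2, -0.2]
grip_width: 0.0851
grip_force: 0.0
```

{"fn": "play_rows", "kwargs": {
  "targets": "0.223 0.167 0 0.6 0.085;0.223 0.167 0 0.6 0.085;0.223 0.167 0 0.6 0.085;0.223 0.167 0.01 0.6 0.085;0.223 0.167 0.02 0.6 0.085"
}}

```text
time_s: 1.35
tool_pos: [0.5604, 0.109, 0.2362]
tcp_rot: [-2.756, 1.507, -0.001]
contact_force: [-0.5, 0.5, -0.0]
grip_width: 0.0845
grip_force: 0.0
```

```bash
python3 - <<'E'
from bench import arm
from h import *
import pickle
d={n:arm.grab_frame(n) for n in("side","top")}
s=arm.sense();print(np.round(s["tool_pos"],4),s["tcp_rot"],s["joints"].round(2) if hasattr(s["joints"],"round") else s["joints"],s["contact_force"])
for n in d:print(n,proj(d[n],[[.56,.11,.174],s["tool_pos"]]).round(1))
T=d["top"]["color"][150:290,170:330];S=d["side"]["color"][80:220,190:350]
cv2.imwrite("pics/c1.png",cv2.resize(np.hstack([T,S]),(800,350),interpolation=cv2.INTER_CUBIC))
E
```

```text
[0.5593 0.1087 0.2342] [ 2.75326975 -1.50699725 -0.00338422] [ 0.54  0.2  -0.25 -0.   -1.12  0.03] [-0.60416631 -0.47436402 -0.33226485]
side [[259.4 161.1]
 [258.3 138.7]]
top [[244.1 222.1]
 [242.8 221. ]]
```

View pics/c1.png

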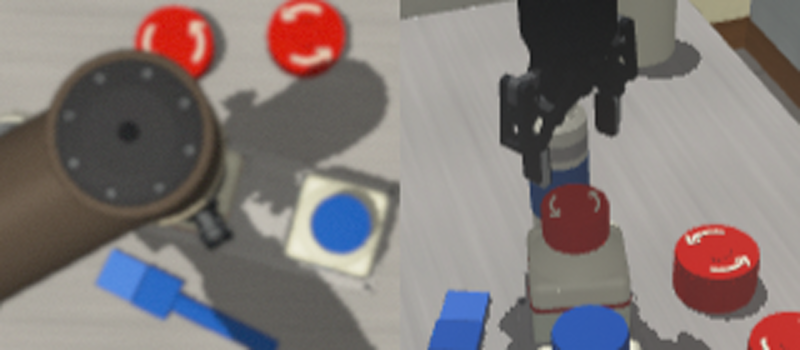

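The gripper stands over the tub's cap: in the side crop the fingertips straddle it, and the cap's centre is at about (575,210). Next I descend over it and close.

{"fn": "play_rows", "kwargs": {
  "targets": "0 0 0.02 0 0.085;0 0 0.04 0 0.085;0 0 0.055 0 0.085;0 0 0.067 0 0.085;0 0 0.067 0 0.085"
}}

```text
time_s: 2.08
tool_pos: [0.5589, 0.1117, 0.1685]
tcp_rot: [2.758, -1.502, -0.001]
contact_force: [0.7, 0.1, 0.3]
grip_width: 0.0853
grip_force: 0.0
```

{"fn": "play_rows", "kwargs": {
  "targets": "0 0 0 0 0.07;0 0 0 0 0.055;0 0 0 0 0.05;0 0 0 0 0.05;0 0 0 0 0.05"
}}

```text
time_s: 2.7
tool_pos: [0.5596, 0.1118, 0.1698]
tcp_rot: [-2.758, 1.503, -0.001]
contact_force: [-2.3, 0.7, 5.0]
grip_width: 0.0584
grip_force: 94.8
```

{"fn": "play_rows", "kwargs": {
  "targets": "0 0 0.002 0 0.05;0 0 0.004 0 0.05;0 0 0.006 0 0.05;0 0 0.007 0 0.05;0 0 0.007 0 0.05"
}}

```text
time_s: 3.32
tool_pos: [0.5598, 0.1118, 0.1643]
tcp_rot: [-2.758, 1.502, -0.002]
contact_force: [-6.6, 0.2, 16.5]
grip_width: 0.0578
grip_force: 96.2
```

{"fn": "play_rows", "kwargs": {
  "targets": "0 0 0.001 0 0.05;0 0 0.002 0 0.05;0 0 0.003 0 0.05;0 0 0.003 0 0.05"
}}

```text
time_s: 3.82
tool_pos: [0.5603, 0.1117, 0.1635]
tcp_rot: [-2.758, 1.5, -0.005]
contact_force: [-12.4, -0.9, 31.8]
grip_width: 0.0578
grip_force: 97.9
```

{"fn": "play_rows", "kwargs": {
  "targets": "0 0 0 -0.12 0.05;0 0 0 -0.24 0.05;0 0 0 -0.36 0.05;0 0 0 -0.48 0.05;0 0 0 -0.48 0.05"
}}

```text
time_s: 4.45
tool_pos: [0.5606, 0.1116, 0.1635]
tcp_rot: [-3.037, 0.799, -0.007]
contact_force: [-9.9, -1.5, 30.7]
grip_width: 0.0579
grip_force: 97.5
```

```bash
python3 - <<'E'
from bench import arm
s=arm.sense();print(s["contact_force"],s["ft_torque"],s["tool_pos"],s["joints"])
E
```

```text
[-9.90902848 -1.46142167 30.67247761] [-0.77647094  3.68388862  0.21004294] [0.56057624 0.11157849 0.1634816 ] [ 0.53999249  0.26599946 -0.3499944   0.00249439 -0.95087719  0.51467393]
```

{"fn": "play_rows", "kwargs": {
  "targets": "0 0 0 -0.15 0.05;0 0 0 -0.3 0.05;0 0 0 -0.45 0.05;0 0 0 -0.58 0.05;0 0 0 -0.58 0.05"
}}

```text
time_s: 5.08
tool_pos: [0.5604, 0.1115, 0.1635]
tcp_rot: [-3.14, -0.103, -0.006]
contact_force: [-11.7, -1.4, 31.4]
grip_width: 0.0577
grip_force: 97.6
```

```bash
python3 - <<'E'
from bench import arm
import cv2,numpy as np
s=arm.sense();print(s["contact_force"],s["ft_torque"],s["tool_pos"],s["joints"])
S=arm.grab_frame("side")["color"][100:220,190:350]
cv2.imwrite("pics/c2.png",cv2.resize(S,(640,480),interpolation=cv2.INTER_CUBIC))
E
```

```text
[-11.70183694  -1.38525192  31.38863669] [-0.74956705  4.10025145  0.25364434] [0.56039248 0.11154447 0.1635208 ] [ 0.5400382   0.26582613 -0.35007574  0.00234997 -0.95123284  1.09482399]
```

View pics/c2.png

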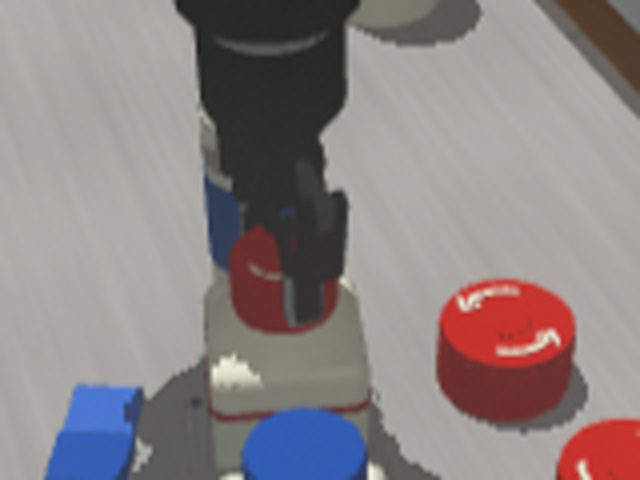

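The gripper holds the red cap (about 280,280 in the crop) seated on its neck. The twist torque stayed at 0.25 N m, far below what the pads would need to slip, so the cap has turned 61°. Next I lift gently and check the force.

{"fn": "play_rows", "kwargs": {
  "targets": "0 0 -0.004 0 0.05;0 0 -0.008 0 0.05;0 0 -0.012 0 0.05;0 0 -0.015 0 0.05;0 0 -0.015 0 0.05"
}}

```text
time_s: 5.75
tool_pos: [0.5592, 0.1118, 0.174]
tcp_rot: [-3.14, -0.097, 0.001]
contact_force: [-0.1, -0.4, -0.9]
grip_width: 0.0579
grip_force: 95.8
```

{"fn": "play_rows", "kwargs": {
  "targets": "0 0 -0.008 0 0.05;0 0 -0.016 0 0.05;0 0 -0.024 0 0.05;0 0 -0.032 0 0.05;0 0 -0.04 0 0.05"
}}

```text
time_s: 6.38
tool_pos: [0.5593, 0.1117, 0.215]
tcp_rot: [-3.14, -0.098, -0.0]
contact_force: [0.6, 0.8, -0.6]
grip_width: 0.0578
grip_force: 95.9
```

{"fn": "play_rows", "kwargs": {
  "targets": "0 0 -0.01 0 0.05;0 0 -0.02 0 0.05;0 0 -0.025 0 0.05;0 0 -0.025 0 0.05;0 0 -0.025 0 0.05"
}}

```text
time_s: 7.0
tool_pos: [0.5591, 0.1116, 0.2389]
tcp_rot: [3.14, 0.098, -0.001]
contact_force: [-0.9, 0.1, -0.9]
grip_width: 0.058
grip_force: 95.9
```

```bash
python3 - <<'E'
from bench import arm
import cv2,numpy as np,pickle
d={n:arm.grab_frame(n) for n in("side","top")};d0=pickle.load(open("f0.pkl","rb"))
S=d["side"]["color"];s=arm.sense();print(s["contact_force"],s["tool_pos"],s["grip_force"])
cv2.imwrite("pics/c3.png",np.hstack([cv2.resize(x[60:380,190:390],(375,600),interpolation=cv2.INTER_CUBIC) for x in(d0["side"]["color"],S)]))
E
```

```text
[-0.17940295 -0.31887729 -0.0504174 ] [0.55913941 0.11161291 0.23888507] 95.8707557246089
```

View pics/c3.png

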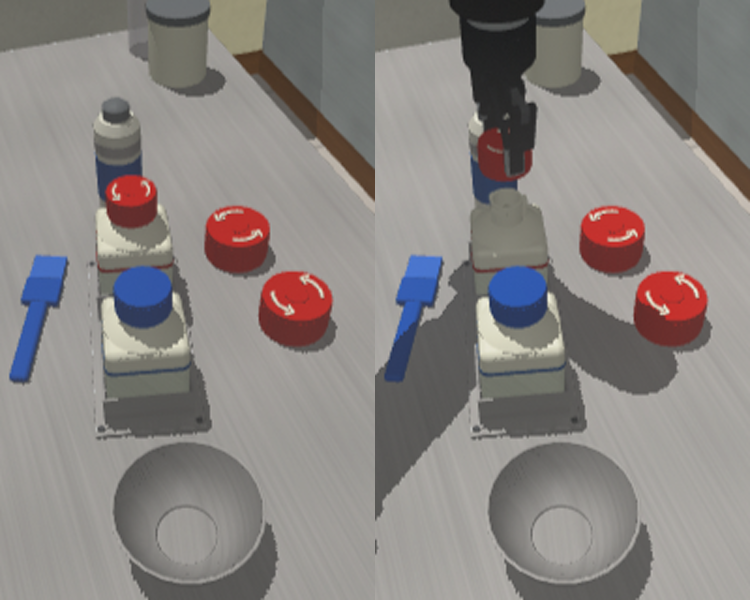

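The cap (right panel, 505,155) is held level above the open mouth (507,200). The tub is still in its bay, and the brush, can, bowl and blue tub haven't moved. The cap's lower edge is about 0.209, roughly 47 mm above the rim at 0.162, so I'm handing it in.

```bash
python3 -c "
from bench import arm
print(arm.sign_off())"
```

```text
the job is handed in; nothing more can be done
None
```

I pushed the red cap down, turned it about 61° counter-clockwise and lifted it off. I handed the job in at about 7 s with the cap held level about 47 mm above the open mouth, the tub still in its bay and nothing else visibly moved; the sign-off returned no verdict.

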